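Swap the push-and-turn cap of the oil jug for its pouring spout

ROBOT

A 6-joint arm with a two-finger parallel gripper is mounted at the origin on a cart in front of the work surface, level with it; the furniture and walls round the work are solid. World frame = base frame: x ahead of the robot, y to its left, z up, the work surface at z = 0. Lengths are in m, angles in rad, forces in N, time in s.
With the tool pointing down it reaches from about 0.35 to 0.775 m from the base axis. Payload 7.3 kg.
Tool frame: the origin (TCP) lies at the centre of the arm's flange, where the gripper is bolted on; the fingertips stand 178 mm ahead of it and the grasp point (between the pads) lies 159 mm ahead of it (tip_extent is the distance from the TCP to the fingertips, in m); z points along the fingers, y is the line along which they close (so a half turn about z gives the same grasp; the last joint's range is limited). The gripper opens to 92 mm and grips with 3 to 60 N. Pads are 19 mm wide; open, the fingers measure 130 mm over their backs; the gripper's body (75 mm by 190 mm) begins 47 mm behind the grasp point.
Start: joints at [-1.436, 0.342, 1.524, -0, 1.275, -0.146], TCP at [0.146, -0.504, 0.405] pointing down, gripper open.
Joint ranges: [-2.53, 2.53], [-0.77, 2.02], [0.04, 2.7], [-1, 4.14], [0.28, 2.66], [-3.11, 3.11]. Speed limits (rad/s): [2.57, 2.57, 3.14, 3.14, 3.14, 3.14].

INTERFACE

Orientations are given as [roll, pitch, yaw] about the fixed x, y, z axes, in that order (R = Rz(yaw) Ry(pitch) Rx(roll)).
In Python, from cell import * gives the robot as it stands.
- The arm moves only by the tool arm_command, never from a script. Its arguments are lists of equal length, an entry for each row: "xyz": the shift along the world's x, y, z in mm, a list of three; "spin": the turn about the world's z in degrees. In form: {"xyz": [[tx, ty, tz], ...], "spin": [spin, ...]}. A call has 1 to 20 rows; each row shifts and turns the commanded pose from where the row before left it; what a row does not reach is not made up. A row lasts 1/10 s, in which the tool goes at most 50 mm and 8.59 degrees, less where a joint would pass 70% of its speed; a pose out of reach is approached as far as the arm can. A call with a gripper value outside its range is refused whole. "jaw" is the opening, from -1 (shut) to 1 (fully open), set as the call begins (left out, the last holds). The fingers move at their own pace and stop on an object; "squeeze" is the grip in N (left out, the last holds). Time passes only in rows, so rows that do not move let the fingers close. It gives the time, the measured TCP pose, the force, the opening and the grip force at its end, in the units of the state.
- observe(): the state, without advancing time (a new reading comes with each control period).
- read_camera(name): name is "scene" or "top" or "wrist"; returns a dict with "img" (384x512x3 uint8, red, green, blue), "depth" (384x512 float32, m along the optical axis (not along the pixel's ray), 0 where there is no reading), "fx", "fy", "cx", "cy" (pixels), "world_from_camera" (4x4, takes a point from camera to world coordinates). Camera axes: x right, y up, looking along -z (the intrinsics and any distortion apply to the point x, -y, -z); pixel columns grow to the right and rows downward; lengths in m; the calibration is good to about 2 mm. A picture is of the moment at which its call begins.
- hand_in(): hands the job in; it is judged then, once.
The state is a dict: "time": time; "qpos": joint angles; "qvel": joint speeds; "joint_efforts": joint torques, N m; "tool_pos": TCP position; "tool_rot": TCP orientation; "contact_force": force on the tool from outside, world axes, zero at the start; "torque": the same for the moment, N m; "opening": finger opening in m; "grip_force": force on a finger pad.
Only numpy, scipy, OpenCV 4.12 (cv2) and the standard library are available. Lean on these libraries where they do the work, as an engineer would, in place of code of your own. Each camera call takes 0.05 s, during which the arm holds its last target. There are 200 camera calls.

TASK

The press needs topping up with oil, so get the blue jug ready to pour. Press its red safety cap down firmly, turn it anticlockwise while pressed, lift it off and set it down right way up in the black drip tray; then set the yellow spout square on the neck, press it down and turn it clockwise until it locks with its nozzle pointing straight away from the jug's handle. Drop or tip neither, and leave the other things on the bench where they are.

Things in the scene. Friction and masses are not known exactly. Their poses are not given: they have to be found in the camera images.
- jug: Blue plastic oil jug, 128 x 88 mm, flat shoulder 118 mm above the bench, fast in a screwed-down steel stand (146 x 104 mm). Origin on the bench under its middle, z up; -x is its front. The round neck stands near the front, its vertical axis through (-30, 0) mm of this frame, the handle behind it. The tall press behind the jug is solid from x = 0.56 m on.
- handle_front (a point): face of the carrying handle nearest the neck, 42 mm behind the neck axis. The handle is 16 mm thick, at x = 11 to 65 mm of the jug and up to z = 163 mm. There is no room for a finger between it and a cap: keep the fingers' closing line at least about 35 degrees off the line from neck to handle through the whole turn.
- jug_neck (a point): point on the neck's axis 144 mm above the bench, at the top of the three hooks round the neck (50 mm across). The rim is 5 mm higher, with a lead-in cone from 40 to 31 mm across. Cap and spout fit alike: three inward lugs, 20 degrees wide, at the skirt's lower edge, 120 degrees apart, one of them on the closure's own -x side.
- jug_valve (a joint): white sprung valve disc (22 mm across) in the neck's mouth; 0 = up, 6 mm above the rim, 0.006 m = pressed level with the rim, where a closure is fully down. Pushes a closure up with 9 N at 0, 14.4 N at 0.006. A locked closure is at 0, skirt edge 10 mm below point jug_neck; it cannot turn unless pressed at least 4.5 mm.
- lock_mark (a point): red mark on the jug's shoulder, 36 mm straight in front of the neck axis (jug's -x): a lug here is locked in its notch (5 degrees play either way; a hard stop on the clockwise side). To lock: press to the bottom (skirt edge 16 mm below jug_neck), turn 60 degrees clockwise from the green mark to the stop, and let it spring up.
- open_mark (a point): green mark on the shoulder, 60 degrees anticlockwise (seen from above) of the red one about the neck axis: a closure goes on and comes off, straight up or down, with a lug at this angle (10 degrees either way, axis within 3 mm). To unlock: press, turn 60 degrees anticlockwise held down, lift. Turning takes under 0.4 N m.
- cap: red ribbed safety cap, round, 60 mm across, 30 mm high, about 45 g, locked on the jug's neck at the start, open at the bottom. Origin on its axis at the lower edge of the skirt, z up out of its lid; a white pointer on the lid runs towards its own -x, above one lug. At the start its yaw equals the jug's.
- spout: yellow pouring spout, about 60 g, standing in the tray open side down, with the cap's ribbed round skirt (60 mm across, 30 mm high; grip it there). A bent nozzle (17 mm thick) leans from its lid towards its own -x; highest point 64 mm. Origin on the axis at the skirt's lower edge, z up. Locked with nozzle away from the handle, its yaw equals the jug's.
- spout_tip (a point): mouth of the spout's nozzle: 42 mm from the spout's axis towards its own -x, 56 mm above the skirt's lower edge
- tray: black shallow drip tray fixed on the bench at the left, 116 mm (its x) by 250 mm (its y), walls 5 mm thick, rim 9 mm high, floor 3 mm above the bench; origin on the bench under its middle. The spout stands somewhere along its length; there is always room for the cap beside it, towards the end that is farther from the spout.
- terminal_bin: clear plastic bin of terminals, 122 x 157 mm, 72 mm high, on the bench at the front right; leave it alone
- oil_bottle: small white oil bottle with red needle spout, 40 mm across, 131 mm high, upright close to the right side of the jug; leave it alone
- tape_black: roll of black tape lying flat behind and to the right of the jug, 59 mm across, 18 mm high; leave it alone
- tin: round white tin with a red lid, 49 mm across, 27 mm high, standing behind the tray; leave it alone
- side_cutters: side cutters with red handles lying to the left of the press, 144 mm long; leave them alone
- the_hand_crimper: hand crimper with orange handles lying at the front left, 196 mm long; leave it alone
- flush_cutters: flush cutters with yellow handles lying at the right, 112 mm long; leave them alone

How it is judged:
By the outcome, as a careful person would: the job done as asked, in the order asked, and still so for the second after the job is handed in, with the robot touching nothing.
It also fails if it takes over 67 s, if anything falls off the work surface, if the arm or the gripper's body presses on something with over 40 N, if the wrist force passes 120 N, or if a joint passes its speed limit or range.

## Working session

There is one attempt and no reset: what is moved stays moved. The work goes in short steps, Python scripts to look and compute and a tool call to move; the robot and the scene stay as the last step left them, time stands still between calls to the robot, and variables do not carry over. Pictures are saved under pics/ and viewed, at most 10 in all, crops included, and the job is handed in when it is done.

Besides the shell and the picture viewer there is one more tool, called after "Request:" in YAML: its name, and indented under it one key for each argument. arm_command: Moves the arm, as the interface text tells. Its arguments: {"type":"object","properties":{"xyz":{"type":"array","items":{"type":"array","items":{"type":"number"}}},"spin":{"type":"array","items":{"type":"number"}},"jaw":{"type":"number"},"squeeze":{"type":"number"}},"required":["xyz","spin"]}

```bash
mkdir -p pics; ls
cat > h.py <<'E'
from cell import *
import numpy as np, cv2
def save(c,n): cv2.imwrite('pics/'+n,cv2.cvtColor(c['img'],cv2.COLOR_RGB2BGR))
def rays(c,uv):
    uv=np.atleast_2d(uv).astype(float); d=np.c_[(uv[:,0]-c['cx'])/c['fx'],-(uv[:,1]-c['cy'])/c['fy'],-np.ones(len(uv))]
    T=np.array(c['world_from_camera']); return T[:3,3],d@T[:3,:3].T
def onz(c,uv,z):
    o,d=rays(c,uv); return o+d*((z-o[2])/d[:,2])[:,None]
def cloud(c):
    v,u=np.mgrid[:384,:512]; o,d=rays(c,np.c_[u.ravel(),v.ravel()])
    return (o+d*c['depth'].ravel()[:,None]).reshape(384,512,3)
E
python3 - <<'E'
from h import *
import pickle
print(observe())
C={}
for n in('scene','top'):
    c=read_camera(n);save(c,n+'0.png');C[n]=c;print(n,{k:np.round(v,3) for k,v in c.items() if k not in('img','depth')},c.keys())
pickle.dump(C,open('c0.pkl','wb'))
cv2.imwrite('pics/both0.png',cv2.resize(np.vstack([cv2.imread('pics/scene0.png'),cv2.imread('pics/top0.png')]),(400,600)))
E
```

```text
pics
{'time': 0.0, 'qpos': array([-1.43598749e+00,  3.42727373e-01,  1.52501654e+00, -2.55504337e-05,
        1.27541725e+00, -1.45976758e-01]), 'qvel': array([-1.19606250e-03,  2.56458846e-05, -7.79235826e-04,  3.12677917e-04,
        1.59526375e-03,  3.09512901e-03]), 'joint_efforts': array([ 2.42925933e-03, -4.31231582e+01, -2.44226217e+01,  7.18547311e-02,
        5.57890011e-02, -1.50780929e-04]), 'tool_pos': array([ 0.14549416, -0.50429371,  0.40404251]), 'tool_rot': array([-3.14003727e+00, -2.03981717e-04,  2.80792889e-01]), 'contact_force': array([ 0.19518042, -0.46334561,  0.01922077]), 'torque': array([-0.03988723,  0.02720154,  0.06687677]), 'grip_force': 0.0, 'opening': 0.09187990895048026}
scene {'fx': np.float64(373.752), 'fy': np.float64(373.752), 'cx': np.float64(258.348), 'cy': np.float64(185.203), 'world_from_camera': array([[ 0.807,  0.453, -0.379,  0.097],
       [-0.59 ,  0.597, -0.544, -0.758],
       [-0.02 ,  0.663,  0.749,  1.059],
       [ 0.   ,  0.   ,  0.   ,  1.   ]])} dict_keys(['img', 'depth', 'fx', 'fy', 'cx', 'cy', 'world_from_camera'])
top {'fx': np.float64(417.607), 'fy': np.float64(417.607), 'cx': np.float64(254.791), 'cy': np.float64(191.472), 'world_from_camera': array([[ 0.017,  0.999, -0.046,  0.518],
       [-1.   ,  0.016, -0.006, -0.072],
       [-0.005,  0.046,  0.999,  1.46 ],
       [ 0.   ,  0.   ,  0.   ,  1.   ]])} dict_keys(['img', 'depth', 'fx', 'fy', 'cx', 'cy', 'world_from_camera'])
```

View pics/top0.png

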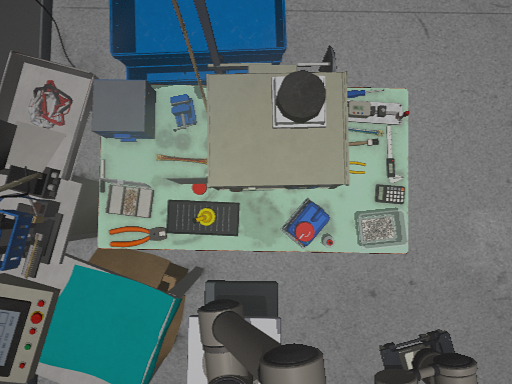

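View pics/scene0.png

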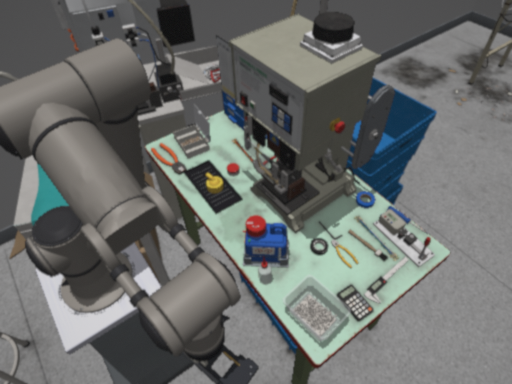

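The top view shows the jug at about (307,222) with the red cap at (305,231), the oil bottle at (327,240), and the spout at (205,216) in the tray at (203,217). The scene view shows the cap at (256,225) and the spout at (214,183). Next I'll measure them.

Run:
```python
from h import *
import pickle
C=pickle.load(open('c0.pkl','rb'))
for n in C:
    c=C[n];P=cloud(c);h=cv2.cvtColor(c['img'],cv2.COLOR_RGB2HSV);H,S,V=[h[...,i].astype(int) for i in range(3)]
    M={'red':((H<8)|(H>172))&(S>140)&(V>80),'blue':(H>105)&(H<125)&(S>150),'yel':(H>20)&(H<33)&(S>140)&(V>100),'black':(V<70)}
    for k,m in M.items():
        m=m&(P[...,0]>.3)&(P[...,0]<.62)&(P[...,1]>-.4)&(P[...,1]<.4)&(P[...,2]>-.02)&(P[...,2]<.22)
        nn,l,st,ce=cv2.connectedComponentsWithStats(m.astype(np.uint8))
        for i in range(1,nn):
            if st[i,4]<40: continue
            q=P[l==i]; print(n,k,st[i],ce[i].round(1),'med',np.median(q,0).round(4),'min',q.min(0).round(3),'max',q.max(0).round(3))
            if k=='blue':
                s=q[(q[:,2]>.105)&(q[:,2]<.13)]; r=cv2.minAreaRect((s[:,:2]*1000).astype(np.float32)); print('  shoulder',len(s),r, np.median(s[:,2]))
                s=q[(q[:,2]>.15)]
                if len(s)>5:print('  handle',len(s),cv2.minAreaRect((s[:,:2]*1000).astype(np.float32)))
            if k=='black': print('  ',cv2.minAreaRect((q[:,:2]*1000).astype(np.float32)))
            if k=='red': 
                s=q[q[:,2]>q[:,2].max()-.008]; print('  lid',len(s),s.mean(0),cv2.minEnclosingCircle((s[:,:2]*1000).astype(np.float32)))
a=C['top']['img'][190:255,160:345];b=C['scene']['img'][165:290,185:335]
cv2.imwrite('pics/crop0.png',cv2.cvtColor(np.vstack([cv2.resize(a,(740,260),interpolation=2),np.pad(cv2.resize(b,(390,325),interpolation=2),((0,0),(0,350),(0,0)))]),cv2.COLOR_RGB2BGR))
```

```text
scene red [228 164  10   9  74] [232.4 167.8] med [0.5946 0.1251 0.0249] min [0.573 0.105 0.02 ] max [0.614 0.15  0.031]
  lid 53 [0.59262794 0.12498232 0.02571273] ((593.064208984375, 125.22254180908203), 21.857261657714844)
scene red [246 216  19  18 221] [256.1 224.3] med [ 0.4578 -0.2269  0.1618] min [ 0.426 -0.254  0.153] max [ 0.484 -0.194  0.167]
  lid 201 [ 0.45617792 -0.22597405  0.16221145] ((455.6253356933594, -223.95919799804688), 29.937620162963867)
scene blue [246 224  40  37 723] [269.5 239.5] med [ 0.4817 -0.2653  0.1146] min [ 0.409 -0.31   0.025] max [ 0.524 -0.212  0.163]
  shoulder 487 ((476.3182067871094, -244.66958618164062), (74.93458557128906, 117.41373443603516), 51.32175064086914) 0.11518011569013686
  handle 56 ((505.9774475097656, -266.0086364746094), (11.158398628234863, 41.554420471191406), 47.46369552612305)
scene yel [206 173  17  17 205] [213.6 181.6] med [0.4897 0.0969 0.0336] min [0.466 0.068 0.001] max [0.539 0.176 0.066]
scene black [ 183  161   58   52 1110] [212.1 187. ] med [0.4818 0.0906 0.0019] min [ 0.433 -0.012 -0.005] max [0.55  0.246 0.06
[... 1312 characters left out ...]
.5 218.5] med [ 0.4973 -0.2516  0.118 ] min [ 0.442 -0.302  0.102] max [ 0.546 -0.176  0.167]
  shoulder 423 ((480.2868957519531, -238.2915802001953), (81.28792572021484, 121.22782897949219), 50.81189727783203) 0.11714873929080083
  handle 51 ((508.0540771484375, -262.66534423828125), (11.627803802490234, 44.550689697265625), 47.8831787109375)
top yel [196 208  20  18 254] [205.8 216.4] med [0.4956 0.1011 0.0367] min [0.466 0.072 0.012] max [0.525 0.132 0.067]
top black [ 165  200   74   36 1452] [197.2 217.7] med [0.4885 0.1486 0.005 ] min [ 0.432 -0.007 -0.006] max [0.552 0.246 0.073]
   ((492.38873291015625, 119.14637756347656), (252.16012573242188, 115.99906921386719), 88.73622131347656)
```

View pics/crop0.png

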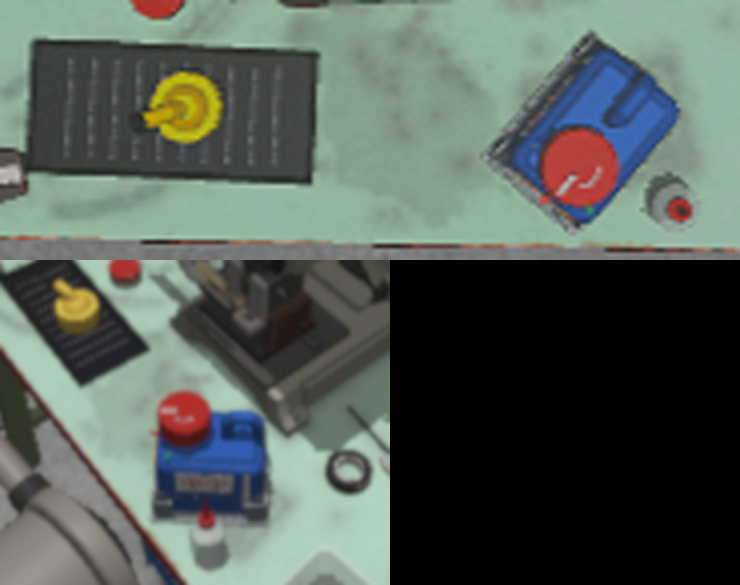

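The crops show the jug turned about -40° with its cap pointer facing the front. The green mark is at the right-hand side, the nozzle points to +y, and the bottle is to the cap's lower right. I'll move above the cap, with the closing line 60° off the handle line, and look with the wrist camera.

Request:
arm_command:
  xyz:
    - [26,23.7,2]
    - [26,23.7,2]
    - [26,23.7,2]
    - [26,23.7,2]
    - [26,23.7,2]
    - [26,23.7,2]
    - [26,23.7,2]
    - [26,23.7,0]
    - [26,23.7,0]
    - [26,23.7,0]
    - [26,23.7,0]
    - [25,23.7,0]
    - [0,0,0]
    - [0,0,0]
  spin: [7.8,7.8,7.8,7.8,7.8,7.8,7.8,7.8,7.8,7.8,7.8,8.1,0,0]
  jaw: 1
  squeeze: 55

```text
time: 1.5
tool_pos: [0.4567, -0.2196, 0.4183]
tool_rot: [-3.141, -0.001, 1.92]
contact_force: [-0.3, 0.1, -0.2]
opening: 0.0921
grip_force: 0.0
```

Run:
```python
from h import *
import pickle
s=observe();print(s['time'],s['tool_pos'],s['tool_rot'],s['qpos'])
C={}
for n in('wrist','top'):
    c=read_camera(n);C[n]=c
print(np.round(C['wrist']['world_from_camera'],3),C['wrist']['fx'])
save(C['wrist'],'w1.png');pickle.dump((s,C),open('c1.pkl','wb'))
```

```text
1.5 [ 0.45669694 -0.21956868  0.41826012] [-3.14073573e+00 -6.76098189e-04  1.92009752e+00] [-5.99411089e-01  2.98041256e-01  1.54948628e+00 -3.14277016e-04
  1.29511392e+00 -9.48626863e-01]
[[ 0.94  -0.33  -0.089  0.433]
 [ 0.342  0.907  0.246 -0.155]
 [-0.001 -0.261  0.965  0.4  ]
 [ 0.     0.     0.     1.   ]] 290.42787558119664
```

View pics/w1.png

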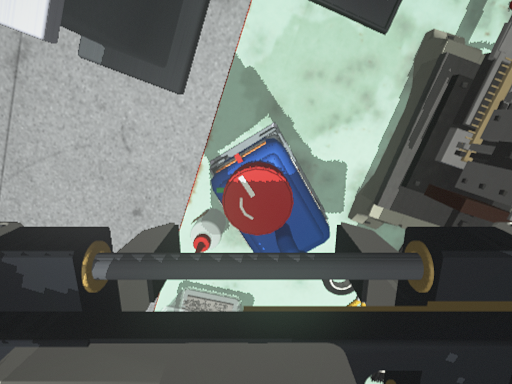

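The wrist view shows the cap at (257,200), the red mark at (239,158), the green mark at (221,190), and the bottle tip at (202,243).

```bash
cat >> h.py <<'E'
def blobs(c,lo,hi,zr,minA=3,smin=120):
    P=cloud(c);h=cv2.cvtColor(c['img'],cv2.COLOR_RGB2HSV);H,S,V=[h[...,i].astype(int) for i in range(3)]
    m=((H>=lo)&(H<=hi) if lo<=hi else (H>=lo)|(H<=hi))&(S>smin)&(V>60)&(P[...,2]>zr[0])&(P[...,2]<zr[1])&(P[...,0]>.3)&(P[...,0]<.62)
    n,l,st,ce=cv2.connectedComponentsWithStats(m.astype(np.uint8))
    return [(ce[i],st[i,4],P[l==i],l==i) for i in range(1,n) if st[i,4]>=minA]
E
python3 - <<'E'
from h import *
import pickle
s,C=pickle.load(open('c1.pkl','rb'))
C0=pickle.load(open('c0.pkl','rb')); C['scene']=C0['scene']
for n in C:
    c=C[n]
    for nm,a in {'lid':(170,8,(.15,.175),60),'redmark':(170,10,(.1,.13),3),'green':(50,84,(.11,.13),3)}.items():
        for ce,A,q,m in blobs(c,*a):
            e=''
            if nm=='lid':
                ct=max(cv2.findContours(cv2.morphologyEx(m.astype(np.uint8),cv2.MORPH_CLOSE,np.ones((7,7))),0,1)[0],key=cv2.contourArea)[:,0].astype(float)
                w=onz(c,ct,.164); e=(cv2.minEnclosingCircle((w[:,:2]*1000).astype(np.float32)),cv2.fitEllipse((w[:,:2]*1000).astype(np.float32)))
            print(n,nm,ce.round(1),A,q.mean(0).round(4),'onz.119',onz(c,ce,.119)[0].round(4),e)
    P=cloud(c);
    for ce,A,q,m in blobs(c,105,125,(.1,.175),50):
        for z in((.11,.126),(.155,.17)):
            k=q[(q[:,2]>z[0])&(q[:,2]<z[1])]
            if len(k)>20: print(n,'blue',z,len(k),np.median(k[:,2]).round(4),cv2.minAreaRect((k[:,:2]*1000).astype(np.float32)))
# white pointer on lid
c=C['wrist'];P=cloud(c);h=cv2.cvtColor(c['img'],cv2.COLOR_RGB2HSV)
m=(h[...,1]<90)&(h[...,2]>150)&(P[...,2]>.15)&(P[...,2]<.18)
n,l,st,ce=cv2.connectedComponentsWithStats(m.astype(np.uint8))
for i in range(1,n):
    if st[i,4]>8: w=onz(c,np.argwhere(l==i)[:,::-1],.164); print('ptr',ce[i],st[i,4],w.mean(0).round(4),cv2.minAreaRect((w[:,:2]*1000).astype(np.float32)))
# spout in top
c=C['top']
for ce,A,q,m in blobs(c,20,33,(.0,.08),50):
    for z in((.02,.04),(.045,.08)):
        k=q[(q[:,2]>z[0])&(q[:,2]<z[1])];print('spout',z,len(k),k.mean(0).round(4),cv2.minEnclosingCircle((k[:,:2]*1000).astype(np.float32)))
for n in('top','scene'):
  P=cloud(C[n]);k=P[(P[...,2]>.06)&(P[...,2]<.14)&(P[...,0]>.38)&(P[...,0]<.46)&(P[...,1]<-.28)&(P[...,1]>-.36)];print('bottle',k.mean(0),k.min(0),k.max(0))
E
```

```text
wrist lid [258.3 200.1] 3575 [ 0.4571 -0.2196  0.1648] onz.119 [ 0.4618 -0.232   0.119 ] (((456.6656494140625, -220.4391632080078), 30.73541831970215), ((456.69171142578125, -220.53858947753906), (59.00252151489258, 60.325599670410156), 23.973913192749023))
wrist redmark [238.2 158. ] 49 [ 0.4289 -0.1986  0.1197] onz.119 [ 0.4289 -0.1987  0.119 ] 
wrist redmark [196. 250.] 3 [ 0.4184 -0.3095  0.1126] onz.119 [ 0.4187 -0.3061  0.119 ] 
wrist redmark [201.5 249. ] 4 [ 0.4234 -0.3102  0.1053] onz.119 [ 0.4239 -0.303   0.119 ] 
wrist blue (0.11, 0.126) 3048 0.1182 ((479.7034606933594, -239.80258178710938), (80.56121063232422, 119.12382507324219), 50.903663635253906)
wrist blue (0.155, 0.17) 212 0.1592 ((498.7223205566406, -251.92156982421875), (18.142614364624023, 12.387716293334961), 21.35614013671875)
top blue (0.11, 0.126) 38 0.1132 ((465.8903503417969, -183.7841033935547), (14.345866203308105, 31.119604110717773), 70.41989135742188)
scene lid [255.7 224.6] 272 [ 0.4539 -0.2266  0.1614] onz.119 [ 0.4707 -0.2016  0.119 ] (((451.68524169921875, -227.5805206298828), 33.2178955078125), ((
[... 498 characters left out ...]
 128 [ 0.4434 -0.2115  0.164 ] ((443.5827331542969, -211.6087646484375), (4.665929317474365, 20.399728775024414), 52.433170318603516)
ptr [244.15189873 209.62025316] 79 [ 0.4487 -0.2318  0.164 ] ((448.77386474609375, -231.59133911132812), (5.657731056213379, 21.30893325805664), 48.47768020629883)
spout (0.02, 0.04) 158 [0.4975 0.0993 0.0342] ((495.9315490722656, 102.86052703857422), 30.588285446166992)
spout (0.045, 0.08) 59 [0.4909 0.1127 0.0549] ((495.5138854980469, 111.34590148925781), 24.43815040588379)<stdin>:31: RuntimeWarning: Mean of empty slice.
  ret = um.true_divide(
Traceback (most recent call last):
ValueError: zero-size array to reduction operation minimum which has no identity
```

Request:
arm_command:
  xyz:
    - [0,-1,-20]
    - [0,0,-30]
    - [0,0,-25]
    - [0,0,-15]
    - [0,0,-10]
    - [0,0,0]
    - [0,0,0]
  spin: [0,0,0,0,0,0,0]

```text
time: 2.3
tool_pos: [0.4564, -0.2216, 0.3194]
tool_rot: [3.141, 0.001, 1.919]
contact_force: [0.9, 0.2, -0.5]
opening: 0.0919
grip_force: 0.0
```

Request:
arm_command:
  xyz:
    - [0,0,0]
    - [0,0,0]
    - [0,0,0]
    - [0,0,0]
    - [0,0,0]
    - [0,0,0]
    - [0,0,0]
    - [0,0,0]
  spin: [0,0,0,0,0,0,0,0]
  jaw: -1
  squeeze: 58

```text
time: 3.1
tool_pos: [0.4566, -0.221, 0.3189]
tool_rot: [3.141, 0.0, 1.92]
contact_force: [-0.6, 0.6, 3.0]
opening: 0.0595
grip_force: 58.0
```

Request:
arm_command:
  xyz:
    - [0,0,-2]
    - [0,0,-2]
    - [0,0,-2]
    - [0,0,-0.7]
    - [0,0,0]
    - [0,0,0]
  spin: [0,0,0,0,0,0]

```text
time: 3.7
tool_pos: [0.4565, -0.2209, 0.3134]
tool_rot: [3.141, 0.001, 1.92]
contact_force: [-3.0, 1.9, 12.7]
opening: 0.0593
grip_force: 58.0
```

Request:
arm_command:
  xyz:
    - [0,0,-1]
    - [0,0,0]
    - [0,0,0]
    - [0,0,0]
    - [0,0,0]
    - [0,0,0]
    - [0,0,0]
    - [0,0,0]
    - [0,0,0]
    - [0,0,0]
    - [0,0,0]
    - [0,0,0]
    - [0,0,0]
    - [0,0,0]
    - [0,0,0]
  spin: [0,5,5,5,5,5,5,5,5,5,5,5,5,0,0]

```text
time: 5.2
tool_pos: [0.4574, -0.2214, 0.3132]
tool_rot: [-3.14, 0.005, 2.967]
contact_force: [2.2, 1.4, 13.6]
opening: 0.0596
grip_force: 58.0
```

Run:
```python
from h import *
import pickle
s=observe();print(s['tool_pos'],np.degrees(s['tool_rot']),s['contact_force'],s['torque'],s['qpos'])
c=read_camera('wrist');pickle.dump(c,open('c2.pkl','wb'))
P=cloud(c);h=cv2.cvtColor(c['img'],cv2.COLOR_RGB2HSV)
m=(h[...,1]<90)&(h[...,2]>140)&(P[...,2]>.145)&(P[...,2]<.17)
n,l,st,ce=cv2.connectedComponentsWithStats(m.astype(np.uint8))
for i in range(1,n):
    if st[i,4]>30: w=onz(c,np.argwhere(l==i)[:,::-1],.158); print('ptr',ce[i],st[i,4],w.mean(0).round(4),cv2.minAreaRect((w[:,:2]*1000).astype(np.float32)))
save(c,'w2.png')
```

```text
[ 0.45742244 -0.22139198  0.31322541] [-179.89704201    0.31217016  169.99924407] [ 2.18982431  1.38433028 13.62112924] [ 0.42440213 -0.27861324  0.05426565] [-6.01850387e-01  4.05491272e-01  1.70430443e+00  7.27854441e-04
  1.02609386e+00 -1.99847107e+00]
ptr [238.57798165 230.36391437] 327 [ 0.4427 -0.2302  0.158 ] ((442.7511291503906, -230.19459533691406), (20.365829467773438, 4.451804161071777), 22.543624877929688)
ptr [291.97435897 292.61538462] 39 [ 0.4829 -0.2089  0.158 ] ((482.89117431640625, -208.9861602783203), (2.374422788619995, 21.117107391357422), 29.788097381591797)
```

View pics/w2.png

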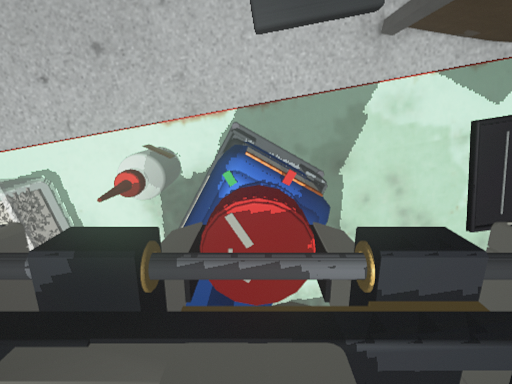

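The pointer at (239,230) now lines up with the green mark at (228,178), so I'll lift straight up.

Request:
arm_command:
  xyz:
    - [0,0,3]
    - [0,0,4]
    - [0,0,5]
    - [0,0,8]
    - [0,0,10]
    - [0,0,10]
    - [0,0,20]
    - [0,0,20]
    - [0,0,0]
    - [0,0,0]
  spin: [0,0,0,0,0,0,0,0,0,0]

```text
time: 6.25
tool_pos: [0.4564, -0.221, 0.3911]
tool_rot: [-3.141, 0.001, 2.967]
contact_force: [-0.7, 0.5, -1.0]
opening: 0.0596
grip_force: 58.0
```

Run:
```python
from h import *
import pickle
s=observe();print(s['tool_pos'],np.degrees(s['tool_rot']),s['contact_force'],s['torque'],s['opening'])
C={n:read_camera(n) for n in('top','wrist')};pickle.dump((s,C),open('c3.pkl','wb'))
c=C['top']
for ce,A,q,m in blobs(c,170,8,(.02,.3),40): print('red',A,q.mean(0).round(3))
# spout, tray in top
P=cloud(c)
for ce,A,q,m in blobs(c,18,34,(.015,.08),50,100):
    for z in((.025,.038),(.04,.08)):
        k=q[(q[:,2]>z[0])&(q[:,2]<z[1])];print('spout',z,len(k),k.mean(0).round(4),k.min(0).round(4),k.max(0).round(4))
    uv=np.argwhere(m)[:,::-1];w=onz(c,uv,.033);print(cv2.minEnclosingCircle((w[:,:2]*1000).astype(np.float32)))
a=c['img'][185:255,150:250];cv2.imwrite('pics/t3.png',cv2.cvtColor(cv2.resize(a,(800,560),interpolation=2),cv2.COLOR_RGB2BGR))
```

```text
[ 0.45637472 -0.22097461  0.39113868] [-1.79991130e+02  2.97524622e-02  1.69985728e+02] [-0.6538745   0.50439635 -0.98360535] [ 0.03220494 -0.19533989  0.01567516] 0.05955730938546921
red 119 [0.592 0.129 0.028]
spout (0.025, 0.038) 134 [0.4973 0.0999 0.0331] [0.4666 0.0739 0.0258] [0.5248 0.1327 0.0378]
spout (0.04, 0.08) 100 [0.4937 0.1076 0.0501] [0.4804 0.0836 0.0403] [0.5112 0.1352 0.0699]
((495.60552978515625, 105.10731506347656), 34.5024299621582)
```

View pics/t3.png

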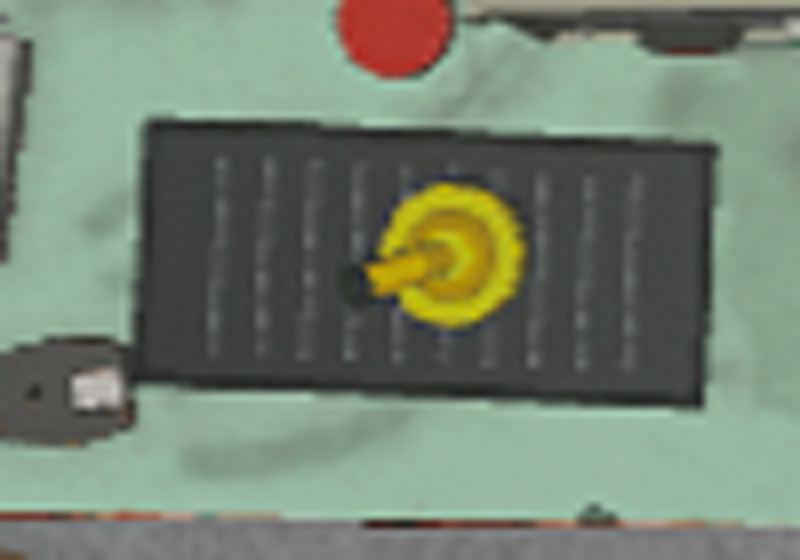

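The spout skirt is centred at crop (452,255), the nozzle mouth is at (355,287), and the left end of the tray is free. Before moving in, I'll check how much clearance the press leaves.

Run:
```python
from h import *
import pickle
C0=pickle.load(open('c0.pkl','rb'));s,C=pickle.load(open('c3.pkl','rb'))
for nm,c in (('scene',C0['scene']),('top',C['top']),('wrist',C['wrist'])):
    P=cloud(c).reshape(-1,3);P=P[(P[:,0]<.75)&(P[:,0]>.5)&(P[:,2]>.05)&(P[:,2]<.6)]
    for y in np.arange(-.06,.26,.04):
        k=P[(P[:,1]>y)&(P[:,1]<y+.04)]
        if len(k): print(nm,round(y,2),'minx',k[:,0].min().round(3),'at z',k[k[:,0].argmin(),2].round(3),'low minx',np.round(k[k[:,2]<.2][:,0].min(),3) if (k[:,2]<.2).any() else None)
c=C['top']
h=cv2.cvtColor(c['img'],cv2.COLOR_RGB2HSV).astype(int);P=cloud(c)
m=(h[...,0]>17)&(h[...,0]<34)&(h[...,1]>120)&(h[...,2]>60)
m[:,:190]=0;m[:,225:]=0;m[:200]=0;m[235:]=0
# bright skirt lid only: right half arc fit
w=onz(c,np.argwhere(m)[:,::-1],.033)[:,:2]*1000
k=w[w[:,1]<112];hull=cv2.convexHull(k.astype(np.float32))[:,0]
hull=hull[hull[:,1]<109]
A=np.c_[2*hull,np.ones(len(hull))];x=np.linalg.lstsq(A,(hull**2).sum(1),rcond=None)[0];print('spout c',x[:2],np.sqrt(x[2]+x[0]**2+x[1]**2))
hi=m&(P[...,2]>.05);q=P[hi];print(len(q),q.mean(0));t=q[q[:,1].argsort()[-6:]];print('tip pts',t.mean(0))
print('mouth',onz(c,[[150+355/8,185+287/8]],.056))
```

```text
scene -0.06 minx 0.565 at z 0.433 low minx 0.588
scene -0.02 minx 0.564 at z 0.425 low minx 0.592
scene 0.02 minx 0.563 at z 0.583 low minx 0.621
scene 0.06 minx 0.583 at z 0.503 low minx None
scene 0.1 minx 0.583 at z 0.452 low minx None
top -0.06 minx 0.566 at z 0.433 low minx None
top -0.02 minx 0.566 at z 0.434 low minx None
top 0.02 minx 0.566 at z 0.59 low minx None
top 0.06 minx 0.586 at z 0.403 low minx None
top 0.1 minx 0.501 at z 0.052 low minx 0.501
spout c [495.74942331 100.08131269] 29.566664364891324
44 [0.49107404 0.10913057 0.12211525]
tip pts [0.4866847  0.13135719 0.06235428]
mouth [[0.48071662 0.13760774 0.056     ]]
```

Request:
arm_command:
  xyz:
    - [0,15,0]
    - [0,30,0]
    - [0,33,0]
    - [0,33,0]
    - [0,33,0]
    - [0,33,0]
    - [0,33,0]
    - [0,33,0]
    - [0,33,0]
    - [0,33,0]
    - [0,33,0]
    - [0,33,0]
    - [0,30,0]
    - [0,20,0]
    - [0,18,0]
    - [7,0,-25]
    - [7,0,-25]
    - [7,0,-25]
    - [7,0,-25]
    - [7.6,0,-25]
  spin: [0,0,0,0,0,0,0,0,0,0,0,0,0,0,0,-7,-7,-7,-7,-7]

```text
time: 8.35
tool_pos: [0.4913, 0.2226, 0.2645]
tool_rot: [-3.14, -0.001, 2.351]
contact_force: [0.1, 0.1, -0.6]
opening: 0.0596
grip_force: 58.0
```

Request:
arm_command:
  xyz:
    - [0,0,-20]
    - [0,0,-20]
    - [0,0,-15]
    - [0,0,-10]
    - [0,0,-5]
    - [0,0,0]
    - [0,0,0]
  spin: [0,0,0,0,0,0,0]

```text
time: 9.05
tool_pos: [0.4922, 0.2222, 0.1966]
tool_rot: [3.141, 0.0, 2.356]
contact_force: [0.3, 0.5, -1.3]
opening: 0.0597
grip_force: 58.0
```

Request:
arm_command:
  xyz:
    - [0,-10,0]
    - [0,-15,0]
    - [0,-5,0]
    - [0,0,-2]
    - [0,0,-2]
    - [0,0,-2]
    - [0,0,-1]
    - [0,0,0]
    - [0,0,0]
  spin: [0,0,0,0,0,0,0,0,0]

```text
time: 9.95
tool_pos: [0.4921, 0.1922, 0.1889]
tool_rot: [3.142, -0.0, 2.356]
contact_force: [-0.3, -0.3, -0.0]
opening: 0.06
grip_force: 58.0
```

Request:
arm_command:
  xyz:
    - [0,0,-1]
    - [0,0,-0.7]
    - [0,0,0]
    - [0,0,0]
  spin: [0,0,0,0]

```text
time: 10.35
tool_pos: [0.4921, 0.1921, 0.1882]
tool_rot: [3.141, 0.0, 2.356]
contact_force: [-2.6, -0.6, 8.1]
opening: 0.0595
grip_force: 58.0
```

Request:
arm_command:
  xyz:
    - [0,0,0.7]
    - [0,0,0]
    - [0,0,0]
    - [0,0,0]
  spin: [0,0,0,0]
  jaw: 0.5

```text
time: 10.75
tool_pos: [0.4921, 0.192, 0.1879]
tool_rot: [-3.142, -0.0, 2.356]
contact_force: [0.2, 1.1, -0.1]
opening: 0.0689
grip_force: 0.0
```

Request:
arm_command:
  xyz:
    - [0,0,8]
    - [0,0,15]
    - [0,0,25]
    - [0,0,30]
    - [0,-10,30]
    - [0,-20,10]
    - [0,-20,0]
    - [0,-20,0]
    - [0,-15,0]
    - [0,-8,0]
    - [0,0,0]
    - [0,0,0]
  spin: [0,0,0,0,0,0,8,8,8,8,8,0]

```text
time: 11.95
tool_pos: [0.4921, 0.0986, 0.3065]
tool_rot: [3.141, 0.0, 3.055]
contact_force: [-0.7, -0.3, -0.6]
opening: 0.0686
grip_force: 0.0
```

Run:
```python
from h import *
import pickle
s=observe();print(s['time'],s['tool_pos'],np.degrees(s['tool_rot']),s['opening'],s['qpos'])
C={n:read_camera(n) for n in('top','wrist')};pickle.dump((s,C),open('c4.pkl','wb'))
save(C['wrist'],'w4.png')
for n in C:
  for ce,A,q,m in blobs(C[n],170,8,(.015,.06),40): print(n,'red',ce,A,q.mean(0).round(3),q[:,2].max())
  for ce,A,q,m in blobs(C[n],18,34,(.015,.08),50,100): print(n,'yel',ce,A,q.mean(0).round(3),q[:,2].max())
```

```text
11.95 [0.49210185 0.0986347  0.30654366] [1.79991072e+02 2.76675381e-02 1.75018557e+02] 0.06862167391821487 [ 4.49697542e-02  4.04994027e-01  1.72745551e+00  1.07500144e-04
  1.00864393e+00 -1.43894131e+00]
top red [198.78688525 188.1147541 ] 122 [0.593 0.129 0.028] 0.03592183328802956
wrist red [358.65004275 183.88230265] 3509 [0.49  0.189 0.033] 0.03710788819769667
wrist red [296.18116592 291.69686099] 1115 [0.599 0.128 0.028] 0.030283045942157305
wrist yel [261.63048433 196.81339031] 3510 [0.492 0.101 0.041] 0.06654395194292051
```

View pics/w4.png

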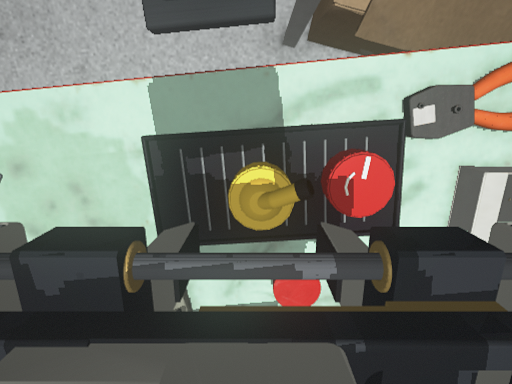

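The cap stands right way up at (359,184), clear of the spout at (261,197). The nozzle mouth is at (305,187). Now the spout's pose.

Run:
```python
from h import *
import pickle
s,C=pickle.load(open('c4.pkl','rb'));c=C['wrist'];P=cloud(c)
def fit(k):
    A=np.c_[2*k,np.ones(len(k))];x=np.linalg.lstsq(A,(k**2).sum(1),rcond=None)[0];return x[:2],np.sqrt(x[2]+x[0]**2+x[1]**2)
for nm,b in(('cap',blobs(c,170,8,(.026,.045),40)),('spout',blobs(c,18,34,(.026,.042),50,100))):
    for ce,A,q,m in b:
        mm=cv2.morphologyEx(m.astype(np.uint8),cv2.MORPH_CLOSE,np.ones((5,5)))
        ct=max(cv2.findContours(mm,0,1)[0],key=cv2.contourArea)[:,0]
        w=onz(c,ct,.033)[:,:2].astype(float)*1000
        x,r=fit(w)
        for _ in range(5):
            d=np.abs(np.hypot(*(w-x).T)-r);x,r=fit(w[d<max(1,np.median(d)*1.5)])
        print(nm,ce.round(),x.round(1),r.round(1),(d<1).sum(),len(w))
        if nm=='spout' or len(q)>3000: X=x
h=cv2.cvtColor(c['img'],cv2.COLOR_RGB2HSV).astype(int)
m=(h[...,0]>17)&(h[...,0]<34)&(h[...,1]>100)&(P[...,2]>.045)&(P[...,2]<.08)
n,l,st,ce=cv2.connectedComponentsWithStats(m.astype(np.uint8));i=1+st[1:,4].argmax();q=P[l==i];print(st[i],q.mean(0))
sp=X
for z in (.05,.055,.06):
  k=q[np.abs(q[:,2]-z)<.003];print(z,len(k),k.mean(0).round(4))
far=q[np.hypot(q[:,0]-.495,q[:,1]-.099)>.02];print('far',len(far),far.mean(0))
uv=np.argwhere((l==i))[:,::-1]
print('mouth',onz(c,[[303,187]],.056))
```

```text
cap [360. 185.] [491.4 190.4] 30.4 189 194
cap [296. 292.] [592.  127.7] 23.1 59 122
spout [258. 196.] [495.9 100.6] 30.1 169 288
[248 184  53  33 891] [0.49115544 0.1107713  0.05505124]
0.05 104 [0.493 0.103 0.05 ]
0.055 181 [0.4899 0.1103 0.0555]
0.06 358 [0.4888 0.118  0.0601]
far 293 [0.48628158 0.1236319  0.06168517]
mouth [[0.48247726 0.13602185 0.056     ]]
```

Run:
```python
from h import *
import pickle
C0=pickle.load(open('c0.pkl','rb'));s,C=pickle.load(open('c4.pkl','rb'))
for nm,c in (('scene',C0['scene']),('wrist',C['wrist'])):
    P=cloud(c).reshape(-1,3)
    for z in(.06,.12,.2,.3):
        k=P[(P[:,2]>z)&(P[:,2]<z+.1)&(P[:,0]>.54)&(P[:,0]<.8)&(P[:,1]<.3)]
        for y in np.arange(-.02,.2,.03):
            q=k[(k[:,1]>y)&(k[:,1]<y+.03)]
            if len(q)>2: print(nm,z,y.round(2),len(q),np.sort(q[:,0])[:2].round(3))
```

```text
scene 0.06 -0.02 79 [0.596 0.602]
scene 0.06 0.01 25 [0.615 0.615]
scene 0.12 -0.02 6 [0.612 0.624]
scene 0.12 0.01 30 [0.615 0.615]
scene 0.2 -0.02 102 [0.573 0.573]
scene 0.3 -0.02 121 [0.57 0.57]
scene 0.3 0.01 23 [0.569 0.57 ]
scene 0.3 0.04 12 [0.585 0.586]
scene 0.3 0.07 31 [0.585 0.585]
scene 0.3 0.1 27 [0.583 0.584]
```

Request:
arm_command:
  xyz:
    - [0,0,-20]
    - [1,1,-20]
    - [1.5,1,-10]
    - [1.5,0.3,-1]
    - [0,0,0]
    - [0,0,0]
    - [0,0,0]
    - [0,0,0]
    - [0,0,0]
    - [0,0,0]
    - [0,0,0]
    - [0,0,0]
    - [0,0,0]
    - [0,0,0]
    - [0,0,0]
    - [0,0,0]
    - [0,0,0]
  spin: [0,0,-7,-8,-8,-8,-8,-8,-8,-8,-8,-8,-8,-8,-8,-10,0]
  jaw: 0.44

```text
time: 13.75
tool_pos: [0.4961, 0.1015, 0.2551]
tool_rot: [3.141, -0.0, 1.103]
contact_force: [0.4, -1.0, -0.1]
opening: 0.0662
grip_force: 0.0
```

Run:
```python
from h import *
s=observe();print(s['time'],s['tool_pos'],np.degrees(s['tool_rot']),s['opening'],s['contact_force'])
```

```text
13.75 [0.49612641 0.10153502 0.25514354] [ 1.79990865e+02 -3.80320075e-03  6.31848838e+01] 0.06620518745685396 [ 0.37589482 -0.96051404 -0.08980172]
```

Request:
arm_command:
  xyz:
    - [0,0,-12]
    - [0,0,-15]
    - [0,0,-10]
    - [0,0,-8]
    - [0,0,-5]
    - [0,0,-4]
    - [0,0,0]
  spin: [-1.3,0,0,0,0,0,0]
  jaw: 0.54

```text
time: 14.45
tool_pos: [0.4961, 0.1013, 0.2007]
tool_rot: [-3.141, 0.0, 1.084]
contact_force: [-0.2, -0.1, 0.5]
opening: 0.0709
grip_force: 0.0
```

Request:
arm_command:
  xyz:
    - [0,0,-6]
    - [0,0,-4]
    - [0,0,-2]
    - [0,0,-0.4]
    - [0,0,0]
  spin: [0,0,0,0,0]

```text
time: 14.95
tool_pos: [0.4961, 0.1013, 0.1886]
tool_rot: [3.142, 0.0, 1.084]
contact_force: [0.1, 0.2, -0.5]
opening: 0.0705
grip_force: 0.0
```

Request:
arm_command:
  xyz:
    - [0,0,0]
    - [0,0,0]
    - [0,0,0]
    - [0,0,0]
    - [0,0,0]
    - [0,0,0]
  spin: [0,0,0,0,0,0]
  jaw: -1
  squeeze: 58

```text
time: 15.55
tool_pos: [0.4962, 0.1013, 0.1888]
tool_rot: [3.141, -0.0, 1.084]
contact_force: [0.3, 0.9, 2.1]
opening: 0.0596
grip_force: 58.0
```

Request:
arm_command:
  xyz:
    - [0,0,5]
    - [0,0,12]
    - [0,0,20]
    - [0,0,25]
    - [0,0,10]
    - [0,0,0]
    - [0,0,0]
    - [0,0,0]
    - [0,0,0]
    - [0,0,0]
    - [0,0,0]
    - [0,0,0]
    - [0,0,0]
    - [0,0,0]
    - [0,0,0]
  spin: [0,0,0,0,0,7,8,8,8,8,8,8,8,7,0]

```text
time: 17.05
tool_pos: [0.496, 0.1013, 0.2607]
tool_rot: [-3.142, -0.0, 2.307]
contact_force: [-0.2, -0.6, -1.5]
opening: 0.0593
grip_force: 58.0
```

Request:
arm_command:
  xyz:
    - [-15,0,0]
    - [-15,0,10]
    - [-9.5,0,30]
    - [0,-15,40]
    - [0,-30,40]
    - [0,-30,10]
    - [0,-30,0]
    - [0,-30,0]
    - [0,-30,0]
    - [0,-30,0]
    - [0,-30,0]
    - [0,-30,0]
    - [0,-30,0]
    - [0,-20,0]
    - [0,-17,0]
    - [0,0,0]
    - [0,0,0]
  spin: [7,7,5.7,0,0,0,0,0,0,0,0,0,0,0,0,0,0]

```text
time: 18.75
tool_pos: [0.4565, -0.2205, 0.3905]
tool_rot: [3.141, -0.001, 2.647]
contact_force: [-0.0, 0.7, -1.1]
opening: 0.059
grip_force: 58.0
```

Run:
```python
from h import *
import pickle
s=observe();print(s['time'],s['tool_pos'],np.degrees(s['tool_rot']),s['opening'],s['contact_force'])
C={n:read_camera(n) for n in('top','wrist','scene')};pickle.dump((s,C),open('c5.pkl','wb'))
save(C['wrist'],'w5.png')
```

```text
18.75 [ 0.45649342 -0.22053878  0.39047128] [ 1.79968390e+02 -3.97285940e-02  1.51690403e+02] 0.05900738362476561 [-0.02530617  0.69726725 -1.10810548]
```

View pics/w5.png

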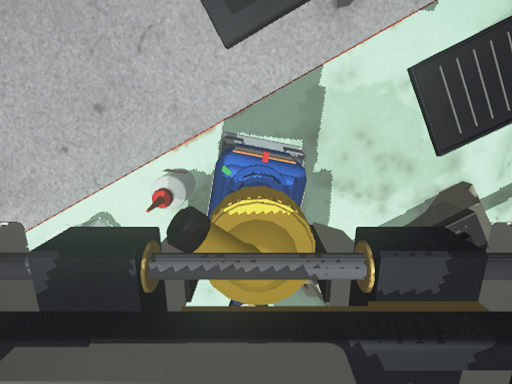

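The wrist view shows the spout in the grip with its mouth at (187,230) pointing towards the green mark at (227,171). The red mark is at (265,156).

Run:
```python
from h import *
import pickle
def fit(k):
    A=np.c_[2*k,np.ones(len(k))];x=np.linalg.lstsq(A,(k**2).sum(1),rcond=None)[0];return x[:2],np.sqrt(x[2]+x[0]**2+x[1]**2)
def rel(s,p):
    a=s['tool_rot'][2]-np.pi/2; d=p-s['tool_pos'][:2]*1000   # along closing, perp
    return np.array([d@[np.cos(a),np.sin(a)],d@[-np.sin(a),np.cos(a)]]).round(2)
for f,lo,hi,zl in(('c3.pkl',170,8,.2062+.03),('c5.pkl',18,34,.2048+.03)):
    s,C=pickle.load(open(f,'rb'));c=C['wrist'];P=cloud(c)
    h=cv2.cvtColor(c['img'],cv2.COLOR_RGB2HSV).astype(int);H=h[...,0]
    m=((H>=lo)&(H<=hi) if lo<hi else (H>=lo)|(H<=hi))&(h[...,1]>100)&(np.abs(P[...,2]-zl)<.012)
    print(f,'lid z',np.median(P[m][:,2]),np.percentile(P[m][:,2],[10,90]))
    # outer boundary: for each column smallest row on the lid plane
    z=np.median(P[m][:,2]); m2=m&(np.abs(P[...,2]-z)<.003)
    cols=[u for u in range(205,315) if m2[:,u].any()]
    pts=np.array([[u,m2[:,u].argmax()] for u in cols if m2[:,u].argmax()<235])
    w=onz(c,pts,z)[:,:2]*1000
    x,r=fit(w)
    for _ in range(6):
        d=np.abs(np.hypot(*(w-x).T)-r);k=d<max(.8,1.5*np.median(d));x,r=fit(w[k])
    print(x.round(1),r.round(1),k.sum(),len(w),'rel tool',rel(s,x))
    # fixed radius 30
    from scipy.optimize import least_squares
    y=least_squares(lambda p:np.hypot(*(w-p).T)-30,x,loss='soft_l1').x;print('R30',y.round(1),rel(s,y))
    if f=='c5.pkl':
        b=(h[...,2]<75)&(P[...,2]>.24)&(P[...,2]<.285);b[:,:150]=0;b[:,225:]=0;b[:195]=0;b[258:]=0
        q=P[b]*1000;print('tip',len(q),q.mean(0));mm=onz(c,[[187,230]],.261)[0]*1000;print(mm)
        for t in(q.mean(0)[:2],mm[:2]): d=t-y;print('nozzle dir',np.degrees(np.arctan2(d[1],d[0]))%360,np.hypot(*d))
        n=m&False; n=(H>=lo)&(H<=hi)&(h[...,1]>100)&(P[...,2]>z+.008)&(P[...,2]<.3);q=P[n]*1000
        d=q[:,:2]-y;k=np.hypot(*d.T)>18;g=d[k].mean(0);print('noz body',k.sum(),np.degrees(np.arctan2(g[1],g[0]))%360)
```

```text
c3.pkl lid z 0.23647611129854587 [0.23434083 0.23729577]
[ 454.5 -222. ] 29.5 109 109 rel tool [-1.36  1.68]
R30 [ 455.  -222.1] [-1.38  1.11]
c5.pkl lid z 0.2363288052051505 [0.23356572 0.24378223]
[ 455.5 -220.9] 29.5 100 101 rel tool [-0.75  0.72]
R30 [ 456.  -221.2] [-0.79  0.16]
tip 1466 [ 419.56848356 -232.41447345  266.78495187]
[ 420.98516571 -235.13135992  261.        ]
nozzle dir 197.17255868981832 38.11011816342182
nozzle dir 201.76064195000183 37.67949649386247
noz body 1453 165.4735220245072
```

Request:
arm_command:
  xyz:
    - [0,0.3,-15]
    - [0,0,-15]
    - [0,0,-12]
    - [0,0,-8]
    - [0,0,-5]
    - [0,0,-4]
    - [0,0,0]
  spin: [0,0,0,0,0,0,0]

```text
time: 19.6
tool_pos: [0.4566, -0.2203, 0.3315]
tool_rot: [3.141, -0.0, 2.649]
contact_force: [0.2, -0.4, -0.2]
opening: 0.0598
grip_force: 58.0
```

Request:
arm_command:
  xyz:
    - [0,0,-2]
    - [0,0,-2]
    - [0,0,-2]
    - [0,0,-2]
    - [0,0,0]
    - [0,0,0]
  spin: [0,0,0,0,0,0]

```text
time: 20.2
tool_pos: [0.4566, -0.2205, 0.3236]
tool_rot: [3.141, -0.0, 2.649]
contact_force: [0.3, -0.1, -0.6]
opening: 0.0592
grip_force: 58.0
```

Bottom edge at about 0.138 with no contact force, so it is passing the hooks cleanly. I'll keep going down.

Request:
arm_command:
  xyz:
    - [0,0,-2]
    - [0,0,-2]
    - [0,0,-1]
    - [0,0,0]
    - [0,0,0]
  spin: [0,0,0,0,0]

```text
time: 20.7
tool_pos: [0.4566, -0.2204, 0.3194]
tool_rot: [-3.142, 0.001, 2.649]
contact_force: [-1.8, 1.2, 7.5]
opening: 0.0595
grip_force: 58.0
```

Request:
arm_command:
  xyz:
    - [0,0,-2]
    - [0,0,-2]
    - [0,0,-1]
    - [0,0,-1]
    - [0,0,0]
    - [0,0,0]
  spin: [0,0,0,0,0,0]

```text
time: 21.3
tool_pos: [0.4565, -0.2204, 0.3141]
tool_rot: [-3.141, 0.001, 2.649]
contact_force: [-3.7, 2.5, 12.8]
opening: 0.0589
grip_force: 58.0
```

Request:
arm_command:
  xyz:
    - [0,0,-1]
    - [0,0,-0.7]
    - [0,0,0]
  spin: [0,0,0]

```text
time: 21.6
tool_pos: [0.4564, -0.2203, 0.3137]
tool_rot: [-3.141, 0.002, 2.65]
contact_force: [-7.4, 4.3, 23.2]
opening: 0.0594
grip_force: 58.0
```

Request:
arm_command:
  xyz:
    - [0,0,0]
    - [0,0,0]
    - [0,0,0]
    - [0,0,0]
    - [0,0,0]
    - [0,0,0]
    - [0,0,0]
    - [0,0,0]
    - [0,0,0]
    - [0,0,0]
    - [0,0,0]
    - [0,0,0]
    - [0,0,0]
  spin: [-5,-5,-5,-5,-5,-5,-5,-5,-5,-5,-5,0,0]

```text
time: 22.9
tool_pos: [0.457, -0.2212, 0.3137]
tool_rot: [3.138, 0.004, 1.689]
contact_force: [-3.1, -0.5, 19.2]
opening: 0.0595
grip_force: 58.0
```

```bash
cat > ob.py <<'E'
from h import *
s=observe();print(s['time'],s['tool_pos'],np.degrees(s['tool_rot']),s['opening'],s['contact_force'],s['torque'])
E
python3 ob.py
```

```text
22.9 [ 0.45703009 -0.221217    0.31373384] [179.79089973   0.25746853  96.78361043] 0.05951251831978325 [-3.08269167 -0.46408937 19.16576221] [-0.11859207  0.60042947 -0.09175766]
```

Request:
arm_command:
  xyz:
    - [0,0,0]
    - [0,0,0]
    - [0,0,0]
    - [0,0,0]
    - [0,0,0]
  spin: [-3,-2,-2,0,0]

```text
time: 23.4
tool_pos: [0.457, -0.221, 0.3137]
tool_rot: [3.138, 0.004, 1.568]
contact_force: [-3.9, 1.7, 19.3]
opening: 0.0594
grip_force: 58.0
```

```bash
python3 ob.py
```

```text
23.4 [ 0.45698824 -0.2209546   0.31373875] [179.78480354   0.20428184  89.82901208] 0.059418594671328595 [-3.94024977  1.68980097 19.31184174] [0.1616626  0.75363871 0.19745054]
```

Request:
arm_command:
  xyz:
    - [0,0,0]
    - [0,0,0]
    - [0,0,0]
    - [0,0,0]
  spin: [-1.5,-1.5,0,0]

```text
time: 23.8
tool_pos: [0.4568, -0.2206, 0.3137]
tool_rot: [3.139, 0.003, 1.517]
contact_force: [-4.9, 1.7, 21.4]
opening: 0.0594
grip_force: 58.0
```

Run:
```python
exec(open('ob.py').read())
import pickle
C={n:read_camera(n) for n in('wrist','top')};pickle.dump((s,C),open('c6.pkl','wb'));save(C['wrist'],'w6.png')
```

```text
23.8 [ 0.45676533 -0.22060665  0.31372805] [1.79847163e+02 1.67882806e-01 8.69222943e+01] 0.059424778783273555 [-4.89622626  1.65005971 21.43289581] [0.41157597 0.98087043 0.87546252]
```

View pics/w6.png

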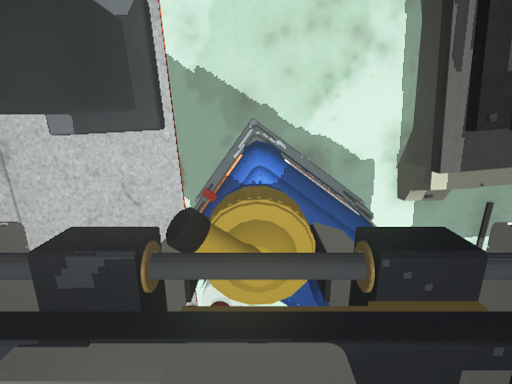

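Turning torque jumped to 0.88 N m, so it is on the hard stop. The nozzle at (188,230) is over the red mark at (208,195). I'll back off slightly, let it spring up, then release.

Request:
arm_command:
  xyz:
    - [0,0,0]
    - [0,0,2]
    - [0,0,2]
    - [0,0,2]
    - [0,0,1]
    - [0,0,0]
    - [0,0,0]
  spin: [1.5,0,0,0,0,0,0]

```text
time: 24.6
tool_pos: [0.4568, -0.2206, 0.3185]
tool_rot: [3.14, 0.001, 1.541]
contact_force: [0.2, -0.1, 7.1]
opening: 0.0595
grip_force: 58.0
```

```bash
python3 ob.py
```

```text
24.6 [ 0.45680974 -0.22059696  0.31846642] [1.79934045e+02 4.46053459e-02 8.83007486e+01] 0.05949244990464166 [ 0.22074073 -0.13601217  7.07051553] [-0.03604579 -0.08439261  0.23423747]
```

Request:
arm_command:
  xyz:
    - [0,0,1]
    - [0,0,1]
    - [0,0,1]
    - [0,0,0]
    - [0,0,0]
  spin: [0,0,0,0,0]

```text
time: 25.1
tool_pos: [0.4567, -0.2205, 0.3199]
tool_rot: [-3.141, -0.001, 1.541]
contact_force: [3.7, -3.6, -8.7]
opening: 0.059
grip_force: 58.0
```

```bash
python3 ob.py
```

```text
25.1 [ 0.4567105  -0.22051976  0.31986382] [-1.79964181e+02 -3.32378047e-02  8.82861918e+01] 0.05902813050055181 [ 3.70196359 -3.60405088 -8.70512621] [-0.55308029 -0.94963236  0.25026569]
```

Request:
arm_command:
  xyz:
    - [0,0,-1]
    - [0,0,0]
    - [0,0,0]
    - [0,0,0]
    - [0,0,0]
    - [0,0,0]
  spin: [0,0,0,0,0,0]
  jaw: 0.6

```text
time: 25.7
tool_pos: [0.4566, -0.2204, 0.32]
tool_rot: [3.142, -0.0, 1.541]
contact_force: [0.0, -0.7, 0.4]
opening: 0.0733
grip_force: 0.0
```

Request:
arm_command:
  xyz:
    - [0,0,8]
    - [0,0,15]
    - [0,0,25]
    - [0,0,25]
    - [0,0,25]
    - [0,0,5]
    - [0,0,0]
    - [0,0,0]
  spin: [0,0,0,0,0,0,0,0]

```text
time: 26.5
tool_pos: [0.4564, -0.2203, 0.4219]
tool_rot: [-3.14, -0.001, 1.541]
contact_force: [-0.1, -0.4, -0.1]
opening: 0.0734
grip_force: 0.0
```

Run:
```python
exec(open('ob.py').read())
import pickle
C={n:read_camera(n) for n in('wrist','top')};pickle.dump((s,C),open('c7.pkl','wb'))
c=C['wrist'];cv2.imwrite('pics/e7.png',cv2.cvtColor(np.hstack([c['img'][60:300,90:410],cv2.resize(C['top']['img'][190:255,160:345],(480,169)).__class__(0) if 0 else np.pad(cv2.resize(C['top']['img'][190:255,160:345],(470,165)),((0,75),(0,0),(0,0)))]),cv2.COLOR_RGB2BGR))
h=cv2.cvtColor(c['img'],cv2.COLOR_RGB2HSV).astype(int);P=cloud(c)
m=(h[...,0]>17)&(h[...,0]<34)&(h[...,1]>100)&(P[...,2]>.12)&(P[...,2]<.22)
print('yel',m.sum(),np.percentile(P[m][:,2],[2,10,50,90,98]).round(4))
lid=m&(np.abs(P[...,2]-.164)<.004);w=P[lid][:,:2]*1000;x=cv2.minEnclosingCircle(w.astype(np.float32));print(x)
b=(h[...,2]<80)&(P[...,2]>.17)&(P[...,2]<.21);q=P[b];print('tip',len(q),q.mean(0));d=q.mean(0)[:2]*1000-np.array(x[0]);print(np.degrees(np.arctan2(*d[::-1]))-180)
for ce,A,q,_ in blobs(c,170,10,(.1,.13)): print('red',ce,A,q.mean(0))
for ce,A,q,_ in blobs(C['top'],170,8,(.015,.06),40): print('top red',A,q.mean(0).round(3))
```

```text
26.5 [ 0.45637372 -0.22028465  0.42194059] [-1.79922623e+02 -5.34205955e-02  8.82927340e+01] 0.07343105035628338 [-0.11452092 -0.43456004 -0.09361054] [-0.01133002 -0.14480478 -0.02030499]
yel 3875 [0.1483 0.1635 0.1664 0.1894 0.1942]
((457.0312805175781, -221.50927734375), 30.388063430786133)
tip 2171 [ 0.59259837 -0.14304909  0.18521303]
-149.93965517660445
red [228.725 165.875] 40 [ 0.42878184 -0.19845336  0.11993004]
top red 123 [0.592 0.129 0.028]
top red 236 [0.492 0.192 0.033]
```

View pics/e7.png

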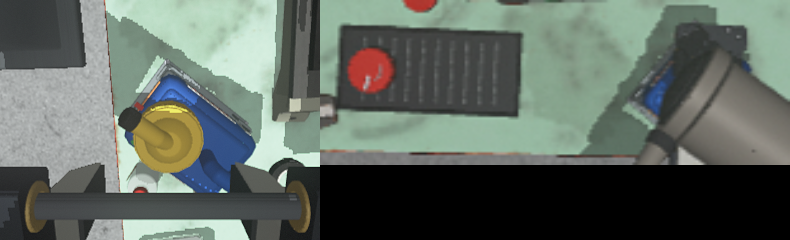

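The spout stands level at the locked height (lid at about 0.165) with its nozzle at crop (129,117), over the red mark and away from the handle. The cap is upright in the tray at (371,70).

```bash
python3 -c "
from cell import *
print(hand_in())"
```

```text
the job is handed in; nothing more can be done
None
```

The job is handed in after about 27 s of the 67 s allowed: the cap is off and right way up in the drip tray, and the spout is locked on the neck with its nozzle pointing away from the handle. It held against a light upward pull. I didn't see the judge's verdict.

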